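# Lay the welded T-joint test pieces in their inspection trays

### The arm

A 6-joint arm with a two-finger parallel gripper is mounted at the origin on the work surface. World frame = base frame: x ahead of the robot, y to its left, z up, the work surface at z = 0. Lengths are in mm, angles in rad, forces in N, time in s.
With the tool pointing down it reaches from about 275 to 875 mm from the base axis. Payload 12.5 kg.
Tool frame: the origin (TCP) lies midway between the tips of the shut fingers; the grasp point (between the pads) lies arm.tcp_to_grasp behind it (arm.tcp_to_grasp is the distance from the TCP to the grasp point, in mm); x points along the fingers, y is the direction in which the jaws open and shut, and the axes are right-handed (so a half turn about x gives the same grasp; the last joint's range is limited). The gripper opens to 85 mm and grips with 20 to 120 N. Pads are 22 mm wide; open, the fingers measure 114 mm over their backs; the gripper's body (76 mm by 85 mm) begins 54 mm behind the grasp point. The pads swing forward as they close: fully open they stand 13 mm farther back than shut.
Start: joints at [-0.085, 0.351, 1.652, -0, 1.139, -0.085], TCP at [549.986, 0.027, 231.29] pointing down, gripper open.
Joint ranges: [-2.75, 2.75], [-0.79, 2.1], [0.01, 2.65], [-1.57, 4.71], [0.07, 3.14], [-2.87, 2.87]. Speed limits (rad/s): [2.22, 2.22, 2.79, 3.14, 3.14, 3.14].

### API

Orientations are given as a unit quaternion [w, x, y, z].
In Python, from bench import arm gives the robot as it stands. The module is installed in compiled form; this text tells all that it offers.
- The arm moves only by the tool play_rows, never from a script. Its argument "moves" is text: rows parted by semicolons, each of 7 numbers parted by spaces: the turn, a rotation vector about the tool's x, y, z in degrees, then the shift along the tool's x, y, z in m, then the opening, from 0 (shut) to 1 (fully open). A call has exactly 10 rows; each row is the pose to reach, as a shift and turn from the pose commanded when the call began, along the tool's axes at that moment; what a row does not reach only later rows make up. A row lasts 1/12 s, in which the tool goes at most 41.7 mm and 7.16 degrees, less where a joint would pass 70% of its speed; a pose out of reach is approached as far as the arm can. A call with a gripper value outside its range is refused whole. The fingers move at their own pace and stop on an object; "force" is the grip in N (left out, the last holds). Time passes only in rows, so rows that repeat a pose let the fingers close, or fill a call up. It gives the time, the measured TCP pose, the force and the opening at its end, in the units of the state.
- arm.observe(): the state, without advancing time (a new reading comes with each control period).
- arm.grab_frame(name): name is "scene" or "side" or "wrist"; returns (picture, depth): 420x560x3 uint8, red, green, blue; 420x560 float32, mm along the optical axis (not along the pixel's ray), 0 where there is no reading.
- arm.camera_info(name): a dict with "vfov" (degrees; the focal length in pixels is half the picture's height over the tangent of half this angle, whatever the lens; pixels are square), "cx", "cy" (the principal point, pixels), "distortion" ([k1, k2, p1, p2, k3] as OpenCV has them; the pictures are not rectified), "rvec" (rotation vector, rad) and "tvec" (3), from world to camera coordinates, as OpenCV has them; the wrist camera has in their place "mount" (4x4, takes a point from camera to tool coordinates, whose origin is the TCP and whose axes are the tool frame's). Camera axes: x right, y down, z forward; pixel columns grow to the right and rows downward; lengths in mm; the calibration is good to about 2 mm. A picture is of the moment at which its call begins: read the wrist's pose just before it. camera_info takes no time and is no camera call.
- arm.finish_job(): hands the job in, once; it reports no verdict.
The state is a dict: "clock": time; "joint_positions": joint angles; "joint_vel": joint speeds; "effort": joint torques, N m; "eef_pos": TCP position; "ee_rot": TCP orientation; "force": force on the tool from outside, world axes, zero at the start; "wrist_torque": the same for the moment, N m; "width": finger opening in mm.
Only numpy, scipy, OpenCV 4.12 (cv2) and the standard library are available. Lean on these libraries where they do the work, as an engineer would, in place of code of your own. Each camera call takes 0.05 s, during which the arm holds its last target. There are 200 camera calls.

### The job

Lay each of the four welded T-joint pieces in the black tray that matches its length, flat on its floor with the web upright, starting with the longest and working down in order to the shortest. Set each one down in its tray rather than dropping it, and leave the corner-joint piece and the lap-joint piece where they lie.

Things in the scene. Friction and masses are not known exactly. Their poses are not given: they have to be found in the camera images.
- tee_60: Shortest welded T piece, loose, bare steel, 60 mm long: flat base 60 x 44 x 6 mm, upright web 60 mm long and 10 mm thick along the base's middle, 50 mm high overall, a thin weld bead in each inside corner; 0.28 kg +-10%. Starts standing on its base on the bench. Origin: centre of the underside; x along the length and web, y across the web, z up. Same either way round.
- tee_85: Second shortest welded T piece, loose, bare steel, 85 mm long: flat base 85 x 44 x 6 mm, upright web 85 mm long and 10 mm thick along the base's middle, 50 mm high overall, a thin weld bead in each inside corner; 0.4 kg +-10%. Starts standing on its base on the bench. Origin: centre of the underside; x along the length and web, y across the web, z up. Same either way round.
- tee_110: Second longest welded T piece, loose, bare steel, 110 mm long: flat base 110 x 44 x 6 mm, upright web 110 mm long and 10 mm thick along the base's middle, 50 mm high overall, a thin weld bead in each inside corner; 0.52 kg +-10%. Starts standing on its base on the bench. Origin: centre of the underside; x along the length and web, y across the web, z up. Same either way round.
- tee_135: Longest welded T piece, loose, bare steel, 135 mm long: flat base 135 x 44 x 6 mm, upright web 135 mm long and 10 mm thick along the base's middle, 50 mm high overall, a thin weld bead in each inside corner; 0.64 kg +-10%. Starts standing on its base on the bench. Origin: centre of the underside; x along the length and web, y across the web, z up. Same either way round.
- tray_60: The shortest black open tray, fixed to the bench, for the 60 mm T piece: 76 x 60 mm inside, 84 x 68 mm outside, floor 4 mm thick, rim 12 mm above the bench (8 mm above its floor). Origin: centre of its underside, on the bench; x along its length, z up.
- tray_85: The second shortest black open tray, fixed to the bench, for the 85 mm T piece: 101 x 60 mm inside, 109 x 68 mm outside, floor 4 mm thick, rim 12 mm above the bench (8 mm above its floor). Origin: centre of its underside, on the bench; x along its length, z up.
- tray_110: The second longest black open tray, fixed to the bench, for the 110 mm T piece: 126 x 60 mm inside, 134 x 68 mm outside, floor 4 mm thick, rim 12 mm above the bench (8 mm above its floor). Origin: centre of its underside, on the bench; x along its length, z up.
- tray_135: The longest black open tray, fixed to the bench, for the 135 mm T piece: 151 x 60 mm inside, 159 x 68 mm outside, floor 4 mm thick, rim 12 mm above the bench (8 mm above its floor). Origin: centre of its underside, on the bench; x along its length, z up.
- corner: Welded corner-joint (L) piece, not a T, loose, bare steel: base 110 x 44 x 6 mm with an upright 10 mm thick along one long edge (flush with the +y edge), 50 mm high overall. To be left where it is. Origin: centre of the underside; x along its length, z up.
- lap: Welded lap-joint piece, loose, bare steel: two flat plates 100 x 44 x 6 mm overlapping by 22 mm, together 100 x 66 mm and 12 mm high, no upright. To be left where it is. Origin: centre of the underside; x along its length, z up.
There are look-alikes about, which are no part of the job. Leave any brown look-alike of the tray_85 alone.

How it is judged (in metres and radians):
On the way, in this order (a step that is already met when the one before it is completed fails the run):
1. the longest T piece (135 mm) lies flat in its own tray, let go (horizontal distance between tee_135 and tray_135 below 0.013 m and z of tee_135 in the frame of tray_135 below 0.008 m and angle between tee_135's own z axis and vertical below 0.06 rad and angle between the x axis of tee_135 and the x axis of tray_135, either way round below 0.4 rad and contact force between the fingers and tee_135 below 0.1 N and linear speed of tee_135 below 0.02 m/s), for 0.2 s.
2. the second longest T piece (110 mm) lies flat in its own tray, let go (horizontal distance between tee_110 and tray_110 below 0.013 m and z of tee_110 in the frame of tray_110 below 0.008 m and angle between tee_110's own z axis and vertical below 0.06 rad and angle between the x axis of tee_110 and the x axis of tray_110, either way round below 0.4 rad and contact force between the fingers and tee_110 below 0.1 N and linear speed of tee_110 below 0.02 m/s), for 0.2 s.
3. the second shortest T piece (85 mm) lies flat in its own tray, let go (horizontal distance between tee_85 and tray_85 below 0.013 m and z of tee_85 in the frame of tray_85 below 0.008 m and angle between tee_85's own z axis and vertical below 0.06 rad and angle between the x axis of tee_85 and the x axis of tray_85, either way round below 0.4 rad and contact force between the fingers and tee_85 below 0.1 N and linear speed of tee_85 below 0.02 m/s), for 0.2 s.
4. the shortest T piece (60 mm) lies flat in its own tray, let go (horizontal distance between tee_60 and tray_60 below 0.013 m and z of tee_60 in the frame of tray_60 below 0.008 m and angle between tee_60's own z axis and vertical below 0.06 rad and angle between the x axis of tee_60 and the x axis of tray_60, either way round below 0.4 rad and contact force between the fingers and tee_60 below 0.1 N and linear speed of tee_60 below 0.02 m/s), for 0.2 s.
At the end, for the whole second after the job is handed in: Every T piece lies in the tray of its own length: its centre within 13 mm of the tray's, its underside on the tray floor (under 8 mm above the bench), upright within 0.06 rad, along the tray within 0.4 rad, released and at rest; the corner and lap pieces are within 20 mm of where they started (all of step 1 and all of step 2 and all of step 3 and all of step 4 and distance of each of corner, lap from where it was at the start of the episode below 0.02 m); the robot touches nothing.
It fails at once if a T piece is let go in the air (its underside more than 30 mm above the bench) ((height (world z) of tee_60 above 0.03 m and contact force between the fingers and tee_60 below 0.1 N) or (height (world z) of tee_85 above 0.03 m and contact force between the fingers and tee_85 below 0.1 N) or (height (world z) of tee_110 above 0.03 m and contact force between the fingers and tee_110 below 0.1 N) or (height (world z) of tee_135 above 0.03 m and contact force between the fingers and tee_135 below 0.1 N)).
It fails at once if the corner-joint or the lap-joint piece is moved by more than 20 mm (distance of any of corner, lap from where it was at the start of the episode above 0.02 m).
It also fails if it takes over 104 s, if anything falls off the work surface, if the arm or the gripper's body presses on something with over 40 N, if the wrist force passes 120 N, or if a joint passes its speed limit or range.

## Working session

There is one attempt and no reset: what is moved stays moved. The work goes in short steps, Python scripts to look and compute and a tool call to move; the robot and the scene stay as the last step left them, time stands still between calls to the robot, and variables do not carry over. Pictures are saved under pics/ and viewed, about 12 in all and at most 16, crops included, and the job is handed in when it is done.

Besides the shell and the picture viewer there is one more tool, called by a JSON object that holds its "op" and its "data". play_rows: Moves the arm, as the interface text tells. Its arguments: {"type":"object","properties":{"moves":{"type":"string"},"force":{"type":"number"}},"required":["moves"]}

```bash
mkdir -p pics; python3 - <<'E'
from bench import arm
import cv2
o=arm.observe();print(o);print(arm.tcp_to_grasp)
for n in("scene","side","wrist"):
    print(n,arm.camera_info(n))
    p,d=arm.grab_frame(n);cv2.imwrite(f"pics/{n}0.png",p[:,:,::-1]);import numpy as np;np.savez(f"{n}0.npz",p=p,d=d)
E
```

```text
{'clock': 0.0, 'joint_positions': array([-8.45727236e-02,  3.51241917e-01,  1.65243302e+00,  2.04781199e-05,
        1.13908655e+00, -8.45678269e-02]), 'joint_vel': array([-0.00181596,  0.00080949,  0.00021918, -0.00096793, -0.00090513,
        0.00107102]), 'effort': array([ 1.33101348e-03, -5.06107914e+01, -2.91406649e+01,  6.01447425e-06,
        4.57781483e-03,  4.96419239e-05]), 'eef_pos': array([5.49668781e+02, 7.36010583e-02, 2.30751911e+02]), 'ee_rot': array([ 0.49967646,  0.49974183,  0.50031663, -0.50026474]), 'force': array([0.10701312, 0.6383904 , 0.58740735]), 'wrist_torque': array([ 0.02769466, -0.02767253, -0.03029173]), 'width': 85.51134393059453}
18.700000000000003
scene {'vfov': 57.02031194231922, 'cx': 282.39012293408143, 'cy': 210.21498444042476, 'distortion': array([-0.08984149,  0.        ,  0.        ,  0.        ,  0.        ]), 'rvec': array([ 1.70128757,  2.14352729, -0.58840077]), 'tvec': array([ 119.4807425 , -433.42487489, 1306.47310114])}
side {'vfov': 47.50085652687464, 'cx': 284.8308728088934, 'cy': 207.1201937421961, 'distortion': array([-0.11323447,  0.        ,  0.        ,  0.        ,  0.        ]), 'rvec': array([ 0.19174541, -2.68234418,  1.5158169 ]), 'tvec': array([ 539.06650129,   70.80184746, 1200.9598456 ])}
wrist {'vfov': 69.08330552702371, 'cx': 277.2667539427043, 'cy': 209.77475576553599, 'distortion': array([0.02275713, 0.        , 0.        , 0.        , 0.        ]), 'mount': array([[ 1.10002005e-03, -2.99060567e-01,  9.54233497e-01,
        -1.42444576e+02],
       [ 9.99999394e-01,  3.70050560e-04, -1.03680269e-03,
        -3.20612402e-01],
       [-4.30478398e-05,  9.54234060e-01,  2.99060793e-01,
        -7.72534536e+01],
       [ 0.00000000e+00,  0.00000000e+00,  0.00000000e+00,
         1.00000000e+00]])}
```

View pics/scene0.png

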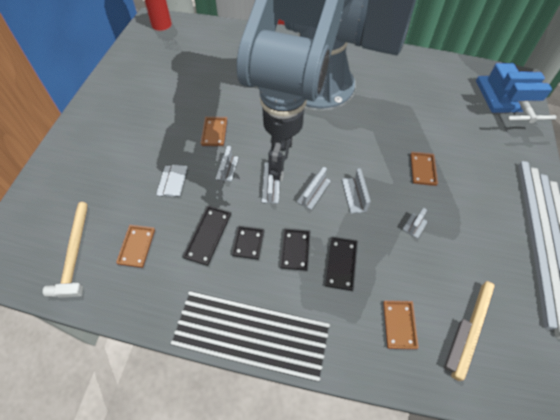

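View pics/side0.png

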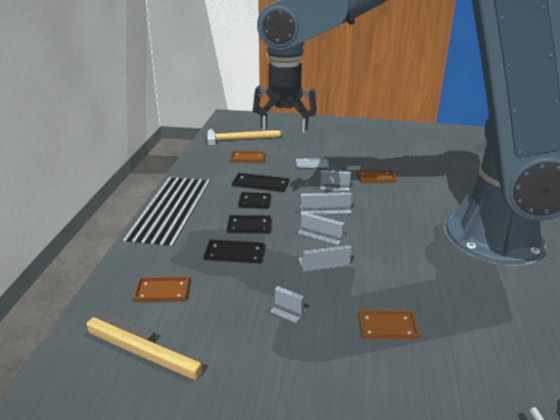

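The scene view has uprights at about (228,163), (270,180), (316,187), (356,190) and (415,222), with the lap piece at (172,181). The black trays are at (208,235), (249,242), (296,249) and (342,263). The brown look-alikes aren't part of the job. Next I'll measure from the fused depth.

```bash
cat > h.py <<'E'
import numpy as np, cv2
from scipy.spatial.transform import Rotation as R
from bench import arm
def cloud(n,d,o=None):
    c=arm.camera_info(n);H,W=d.shape;f=H/2/np.tan(np.radians(c["vfov"]/2))
    K=np.array([[f,0,c["cx"]],[0,f,c["cy"]],[0,0,1.]])
    u,v=np.meshgrid(np.arange(W),np.arange(H))
    q=cv2.undistortPoints(np.stack([u,v],-1).reshape(-1,1,2).astype(float),K,c["distortion"]).reshape(H,W,2)
    P=np.dstack([q,np.ones((H,W))])*d[...,None]
    if "mount" in c:
        M=c["mount"];P=P@M[:3,:3].T+M[:3,3]
        w,x,y,z=o["ee_rot"];return P@R.from_quat([x,y,z,w]).as_matrix().T+o["eef_pos"]
    Rm=cv2.Rodrigues(c["rvec"])[0];return (P-c["tvec"])@Rm
E
python3 - <<'E'
from h import *
z=np.load
A=[];C=[]
for n in("scene","side"):
    f=np.load(n+"0.npz");P=cloud(n,f["d"].astype(float));P[f["d"]==0]=np.nan
    A.append(P);C.append(f["p"])
    g=np.isfinite(P[...,0])&(abs(P[...,2])<8)&(P[...,0]>300)&(P[...,0]<700)&(abs(P[...,1])<300)
    print(n,"table z",np.median(P[g][:,2]),P[g][:,2].std())
    # trays
    img=f["p"].astype(int)
    m=(img.max(2)<45)&(P[...,0]>300)&(P[...,0]<800)&(abs(P[...,1])<350)&(P[...,2]<25)&(P[...,2]>-5)
    nn,l,s,ce=cv2.connectedComponentsWithStats(m.astype(np.uint8))
    for i in range(1,nn):
        if s[i,4]>150:
            q=P[l==i];print("  blk",ce[i].round(),s[i,4],cv2.minAreaRect(q[:,:2].astype(np.float32)),np.median(q[:,2]).round(1))
    m=(P[...,2]>15)&(P[...,2]<65)&(P[...,0]>300)&(P[...,0]<800)&(abs(P[...,1])<350)
    nn,l,s,ce=cv2.connectedComponentsWithStats(m.astype(np.uint8))
    for i in range(1,nn):
        if s[i,4]>25:
            q=P[l==i];q=q[q[:,2]>38]
            if len(q)>8: print("  web",ce[i].round(),s[i,4],cv2.minAreaRect(q[:,:2].astype(np.float32)),q[:,2].max().round(1))
# topdown
T=np.full((500,700,3),90,np.uint8)  # x 300..800? 1px=1mm ; col = 350-y... 
for P,c in zip(A,C):
    g=np.isfinite(P[...,0])&(P[...,2]>-10)&(P[...,2]<70)
    q=P[g];k=c[g];o=np.argsort(q[:,2]);q=q[o];k=k[o]
    r=(q[:,0]-280).round().astype(int);cc=(350-q[:,1]).round().astype(int)
    ok=(r>=0)&(r<499)&(cc>=0)&(cc<699)
    for a in(0,1):
        for b in(0,1):T[r[ok]+a,cc[ok]+b]=k[ok][:,::-1]
cv2.imwrite("pics/top.png",T)
s=cv2.imread("pics/scene0.png")[130:290,140:450];cv2.imwrite("pics/crop.png",cv2.resize(s,(775,400),interpolation=cv2.INTER_CUBIC))
E
```

```text
scene table z 2.6192887236611715 2.109616366349069
  web [226. 162.] 213 ((422.5961608886719, -189.0383758544922), (87.25275421142578, 10.98543930053711), 3.7354838848114014) 56.3
  web [314. 186.] 276 ((445.2471618652344, 68.56785583496094), (10.915308952331543, 109.18862915039062), 70.64228057861328) 56.6
  web [362. 189.] 303 ((424.1394348144531, 196.4095458984375), (111.877197265625, 11.112712860107422), 20.33698081970215) 55.5
  web [270. 188.] 112 ((480.0736999511719, -45.89665985107422), (60.7611198425293, 9.817262649536133), 10.314918518066406) 56.0
  web [415. 224.] 71 ((500.3279113769531, 345.64434814453125), (10.115901947021484, 40.98857116699219), 67.52806091308594) 54.2
side table z 0.17935362830990736 2.313205338837167
  blk [260. 182.] 277 ((640.57666015625, -174.49545288085938), (79.61767578125, 157.77577209472656), 85.11019134521484) 7.5
  blk [253. 201.] 172 ((637.6998901367188, -64.86672973632812), (81.01023864746094, 74.31686401367188), 4.784750461578369) 7.2
  blk [247. 225.] 277 ((629.4564208984375, 56.53604507446289), (104.83610534667969, 73.06981658935547), 8.164932250976562) 7.4
  blk [234. 251.] 976 ((639.5480346679688, 176.1678466796875), (131.7848663330078, 71.3617172241211), 1.7724069356918335) 4.6
  web [335. 177.] 342 ((422.12005615234375, -189.14503479003906), (84.08793640136719, 20.021575927734375), 4.049592018127441) 51.3
  web [326. 200.] 640 ((440.921875, -51.61248016357422), (134.2484893798828, 19.940553665161133), 12.996088027954102) 52.0
  web [322. 224.] 590 ((445.2518310546875, 68.33804321289062), (14.834145545959473, 111.35704040527344), 70.37606048583984) 52.5
  web [326. 255.] 696 ((424.45660400390625, 195.7899932861328), (110.6174545288086, 16.101940155029297), 20.343645095825195) 54.1
  web [280. 295.] 169 ((501.3007507324219, 344.523681640625), (11.44721794128418, 34.06193923950195), 73.17501831054688) 53.9
```

View pics/top.png

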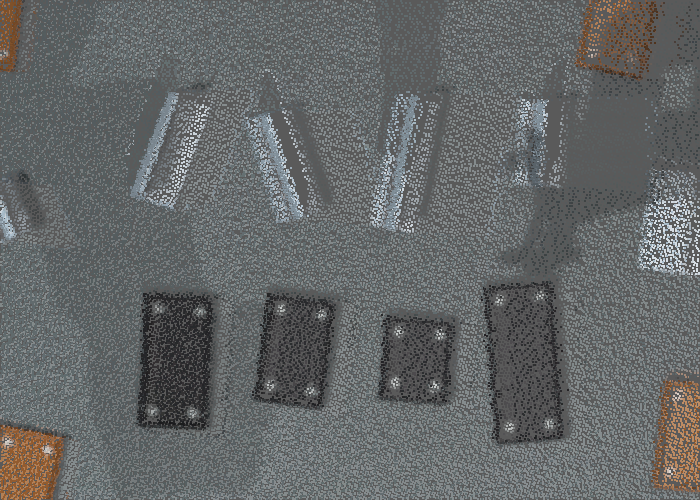

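View pics/crop.png

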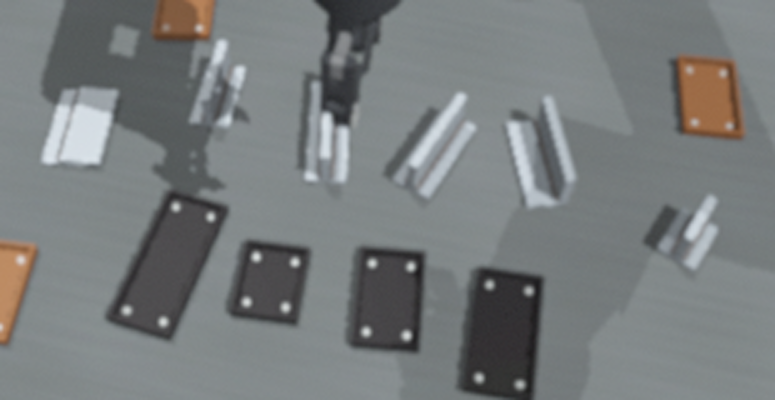

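Matches, from the web lengths and the top view:
- **tee_135:** ~134 mm web at scene (270,180), base on both sides.
- **tee_110:** ~110 mm at (316,187), base on both sides.
- **Corner piece:** ~111 mm at (356,190), with the upright flush on one edge, so I leave it.
- **tee_85:** ~86 mm at (228,163).
- **tee_60:** at (415,222).

Next I'll refine the trays and tee_60, which my crop cut off.

```bash
cat >> h.py <<'E'
def yaw(o):
    w,x,y,z=o["ee_rot"];m=R.from_quat([x,y,z,w]).as_matrix();return m,np.degrees(np.arctan2(m[1,2],m[0,2]))
def to(x,y,z,a):
    """shift in tool axes (m) and turn about tool x (deg) to TCP x,y,z with tool z axis at yaw a"""
    o=arm.observe();m,t=yaw(o)
    print("t%.2f"%o["clock"],"pos",o["eef_pos"].round(1),"yaw%.1f"%t,"tilt",np.degrees(np.arccos(-m[2,0])).round(2),"turn",round(-(((a-t)+180)%360-180),1),"shift",(m.T@(np.array([x,y,z])-o["eef_pos"])/1000).round(4),"w",o["width"].round(1),"F",o["force"].round(1),"j",o["joint_positions"].round(2))
def webs(P,lim,zmin=38,zmax=62):
    m=(P[...,2]>zmin)&(P[...,2]<zmax)&(P[...,0]>lim[0])&(P[...,0]<lim[1])&(P[...,1]>lim[2])&(P[...,1]<lim[3])
    q=P[m];return cv2.minAreaRect(q[:,:2].astype(np.float32)),len(q),q[:,2].mean().round(1)
E
python3 - <<'E'
from h import *
for n in("scene","side"):
    f=np.load(n+"0.npz");P=cloud(n,f["d"].astype(float));P[f["d"]==0]=np.nan
    print(n)
    print(" t60",webs(P,(440,560,300,400)),"lap",webs(P,(370,520,-380,-260),2,30))
    v=f["p"].astype(int).max(2)
    for nm,x,y,s in(("135",640,-175,100),("60",638,-66,60),("85",629,56,70),("110",640,175,85)):
        m=(abs(P[...,0]-x)<s)&(abs(P[...,1]-y)<(52 if s<100 else 60))
        print(" ",nm,np.percentile(v[m],[5,25,50,75]),end="")
        for th in(50,58):
            k=(m&(v<th)).astype(np.uint8);nn,l,st,ce=cv2.connectedComponentsWithStats(k)
            i=1+np.argmax(st[1:,4]);q=P[l==i];r=cv2.minAreaRect(q[:,:2].astype(np.float32))
            print("  ",th,[np.round(a,1) for a in r],len(q),end="")
        print()
to(441,-53,231,13)
E
```

```text
scene
 t60 (((490.68304443359375, 349.6481628417969), (10.289041519165039, 61.857425689697266), 67.23863983154297), 95, np.float64(50.5)) lap (((445.1023864746094, -320.0680236816406), (119.39867401123047, 149.7902069091797), 89.92964172363281), 1252, np.float64(7.0))
  135 [ 62.  78. 102. 139.]   50 [array([ 564.2, -195.5]), array([1.7, 5.9]), np.float64(33.8)] 4   58 [array([ 578.7, -183.9]), array([38.6, 77.3]), np.float64(37.7)] 50
  60 [ 59.  77. 110. 138.]   50 [array([581.1, -18.2]), array([10.9,  2.7]), np.float64(55.4)] 64   58 [array([580.9, -18.4]), array([11.5,  2.7]), np.float64(55.4)] 69
  85 [ 58.85  73.   106.   139.  ]   50 [array([583.9,  56.9]), array([64.8, 27.7]), np.float64(68.4)] 48   58 [array([630.6,  58.4]), array([109.1,  57.7]), np.float64(9.4)] 147
  110 [ 44.  51.  71. 124.]   50 [array([641.8, 175.6]), array([131.3,  61.7]), np.float64(2.4)] 263   58 [array([641.6, 174.4]), array([131.8,  64.6]), np.float64(3.1)] 1171
side
 t60 (((489.27099609375, 350.4673156738281), (13.09631633758545, 60.388916015625), 67.6148681640625), 240, np.float64(46.8)) lap (((
[... 816 characters left out ...]
 1107Traceback (most recent call last):
  File "<stdin>", line 15, in <module>
  File "h.py", line 19, in to
    print("t%.2f"%o["clock"],"pos",o["eef_pos"].round(1),"yaw%.1f"%t,"tilt",np.degrees(np.arccos(-m[2,0])).round(2),"turn",round(-(((a-t)+180)%360-180),1),"shift",(m.T@(np.array([x,y,z])-o["eef_pos"])/1000).round(4),"w",o["width"].round(1),"F",o["force"].round(1),"j",o["joint_positions"].round(2))
                                                                                                                                                                                                                            ^^^^^^^^^^^^^^^^
AttributeError: 'float' object has no attribute 'round'
```

```bash
sed -i 's/o\["width"\].round(1)/round(float(o["width"]),1)/' h.py; python3 -c "
from h import *
to(441,-53,231,13)"
```

```text
t0.15 pos [549.7   0.  230.9] yaw-90.0 tilt 0.05 turn -103.0 shift [-0.     -0.1087  0.053 ] w 85.5 F [ 0.8 -0.8 -0.6] j [-0.08  0.35  1.65 -0.    1.14 -0.08]
```

{"op": "play_rows", "data": {"moves": "-7 0 0 0 -0.011 0.005 1; -14 0 0 0 -0.022 0.010 1; -21 0 0 0 -0.033 0.015 1; -28 0 0 0 -0.044 0.020 1; -35 0 0 0 -0.055 0.025 1; -42 0 0 0 -0.066 0.030 1; -49 0 0 0 -0.077 0.036 1; -56 0 0 0 -0.088 0.042 1; -63 0 0 0 -0.099 0.048 1; -70 0 0 0 -0.108 0.053 1", "force": 100}}

```text
clock: 0.98
eef_pos: [441.1, -53.2, 231.1]
ee_rot: [0.697, 0.121, 0.697, -0.121]
force: [0.6, -0.3, -0.5]
width: 85.7
```

{"op": "play_rows", "data": {"moves": "-7 0 0 0 0 0 1; -14 0 0 0 0 0 1; -21 0 0 0 0 0 1; -28 0 0 0 0 0 1; -33 0 0 0 0 0 1; -33 0 0 0 0 0 1; -33 0 0 0 0 0 1; -33 0 0 0 0 0 1; -33 0 0 0 0 0 1; -33 0 0 0 0 0 1"}}

```text
clock: 1.82
eef_pos: [442.0, -53.0, 231.3]
ee_rot: [0.703, -0.08, 0.703, 0.08]
force: [0.8, 0.2, 0.4]
width: 85.3
```

```bash
python3 - <<'E'
from h import *
to(441,-53,231,13)
o=arm.observe();p,d=arm.grab_frame("wrist");cv2.imwrite("pics/w1.png",p[:,:,::-1]);P=cloud("wrist",d.astype(float),o);P[d==0]=np.nan
np.savez("w1.npz",P=P,p=p)
print("tbl",np.nanmedian(P[(abs(P[...,2])<8)][:,2]))
for n,l in(("135",(350,540,-90,-12)),("110",(380,510,25,115)),("85",(370,480,-220,-160))):
    try:print(n,webs(P,l))
    except Exception as e:print(n,e)
E
```

```text
t1.82 pos [442.  -53.  231.3] yaw12.9 tilt 0.0 turn -0.1 shift [ 0.0003  0.0002 -0.001 ] w 85.3 F [0.8 0.2 0.4] j [-0.22  0.16  1.91 -0.    1.08 -2.02]
tbl -0.15144261345008658
135 (((440.0299377441406, -54.10700225830078), (134.5248260498047, 9.997845649719238), 10.88847541809082), 1119, np.float64(49.6))
110 (((442.907470703125, 67.57452392578125), (11.792837142944336, 109.40425109863281), 71.62399291992188), 1237, np.float64(47.6))
85 (((420.654296875, -189.57798767089844), (84.91405487060547, 10.588693618774414), 2.8074734210968018), 1122, np.float64(48.2))
```

View pics/w1.png

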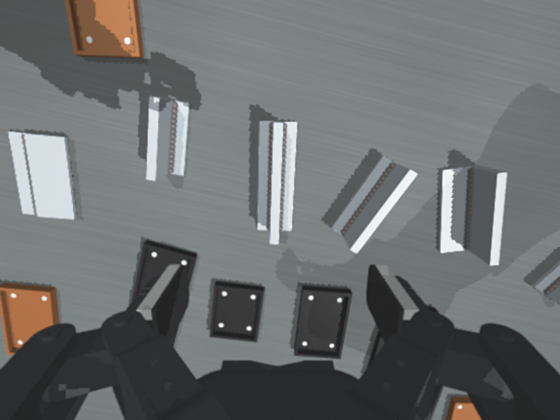

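The wrist view shows tee_135 at (277,180) with its base on both sides of the web, tee_110 at (370,205), tee_85 at (167,140), and the corner at (475,210) with its upright on one edge. Positions agree with the fixed cameras to about 2 mm. I'll grasp tee_135.

{"op": "play_rows", "data": {"moves": "1 0 0 0.03 0 -0.001 1; 2 0 0 0.06 0 -0.002 1; 2 0 0 0.09 -0.0006 -0.0022 1; 2 0 0 0.12 -0.0006 -0.0022 1; 2 0 0 0.15 -0.0006 -0.0022 1; 2 0 0 0.175 -0.0006 -0.0022 1; 2 0 0 0.195 -0.0006 -0.0022 1; 2 0 0 0.207 -0.0006 -0.0022 1; 2 0 0 0.215 -0.0006 -0.0022 1; 2 0 0 0.215 -0.0006 -0.0022 1", "force": 100}}

```text
clock: 2.7
eef_pos: [439.4, -53.9, 15.1]
ee_rot: [0.703, -0.067, 0.705, 0.068]
force: [0.1, -0.1, -1.2]
width: 85.1
```

{"op": "play_rows", "data": {"moves": "0 0 0 0 0 0 0.6; 0 0 0 0 0 0 0.4; 0 0 0 0 0 0 0.2; 0 0 0 0 0 0 0; 0 0 0 0 0 0 0; 0 0 0 0 0 0 0; 0 0 0 0 0 0 0; 0 0 0 0 0 0 0; 0 0 0 0 0 0 0; 0 0 0 0 0 0 0", "force": 100}}

```text
clock: 3.53
eef_pos: [440.3, -54.1, 16.8]
ee_rot: [0.704, -0.068, 0.704, 0.068]
force: [-1.5, -0.1, 7.9]
width: 9.0
```

```bash
python3 - <<'E'
from h import *
to(642,-175,90,-5)
f=np.load("w1.npz");P=f["P"];v=f["p"].astype(int).max(2)
for nm,x,y,s in(("60",638,-66,60),("85",629,57,70)):
    m=(abs(P[...,0]-x)<s)&(abs(P[...,1]-y)<50)&(P[...,2]<20)
    for th in(40,50,58,64):
        k=(m&(v<th)).astype(np.uint8);nn,l,st,ce=cv2.connectedComponentsWithStats(k)
        i=1+np.argmax(st[1:,4]);q=P[l==i];r=cv2.minAreaRect(q[:,:2].astype(np.float32))
        print(nm,th,[np.round(a,1) for a in r],len(q))
E
```

```text
t3.53 pos [440.3 -54.1  16.8] yaw11.0 tilt 0.05 turn 16.0 shift [-0.073  -0.1572  0.175 ] w 9.0 F [-1.5 -0.1  7.9] j [-0.23  0.54  2.06  0.    0.54 -1.99]
60 40 [array([595.7, -70.2]), array([ 1.7, 63.4]), np.float64(4.5)] 142
60 50 [array([642.5, -66. ]), array([70.4, 60.8]), np.float64(4.9)] 378
60 58 [array([636.2, -66.1]), array([84.1, 65.6]), np.float64(5.5)] 1150
60 64 [array([636.2, -66.4]), array([84.2, 66.2]), np.float64(5.4)] 2451
85 40 [array([641.3,  78.6]), array([ 49.3, 111.1]), np.float64(66.9)] 344
85 50 [array([638.6,  76.8]), array([ 53.2, 114.5]), np.float64(68.7)] 512
85 58 [array([626.9,  54.3]), array([108.7,  67.3]), np.float64(7.6)] 983
85 64 [array([627.1,  54.1]), array([109.3,  67.2]), np.float64(7.3)] 2646
```

Grip holds at 9.0 mm wide, which is about the 10 mm web. I'll lift and take one look over all four trays.

{"op": "play_rows", "data": {"moves": "0 0 0 -0.005 0 0 0; 0 0 0 -0.02 0 0 0; 0 0 0 -0.045 0 0 0; 0 0 0 -0.075 0 0 0; 0 0 0 -0.105 -0.003 0.015 0; 0 0 0 -0.135 -0.006 0.03 0; 0 0 0 -0.165 -0.009 0.045 0; 0 0 0 -0.185 -0.012 0.06 0; 0 0 0 -0.195 -0.015 0.075 0; 0 0 0 -0.2 -0.015 0.078 0"}}

```text
clock: 4.37
eef_pos: [521.2, -54.0, 217.9]
ee_rot: [0.705, -0.068, 0.703, 0.068]
force: [-0.6, 0.1, -6.0]
width: 8.5
```

{"op": "play_rows", "data": {"moves": "3 0 0 0 0 0 0; 7 0 0 0 0 0 0; 11 0 0 0 0 0 0; 11 0 0 0 0 0 0; 11 0 0 0 0 0 0; 11 0 0 0 0 0 0; 11 0 0 0 0 0 0; 11 0 0 0 0 0 0; 11 0 0 0 0 0 0; 11 0 0 0 0 0 0"}}

```text
clock: 5.2
eef_pos: [519.4, -53.9, 216.3]
ee_rot: [0.707, -0.0, 0.707, 0.0]
force: [0.7, -0.0, -6.1]
width: 8.8
```

```bash
python3 - <<'E'
from h import *
to(641,-175,96,-5)
o=arm.observe();p,d=arm.grab_frame("wrist");cv2.imwrite("pics/w2.png",p[:,:,::-1]);P=cloud("wrist",d.astype(float),o);P[d==0]=np.nan
np.savez("w2.npz",P=P,p=p)
v=p.astype(int).max(2)
for nm,x,y,s in(("135",640,-175,95),("60",637,-66,60),("85",628,55,70),("110",640,175,85)):
    m=(abs(P[...,0]-x)<s)&(abs(P[...,1]-y)<(50 if s<95 else 56))&(P[...,2]<25)&(P[...,2]>-8)
    for th in(50,58,66):
        k=(m&(v<th)).astype(np.uint8);nn,l,st,ce=cv2.connectedComponentsWithStats(k)
        if nn<2: continue
        i=1+np.argmax(st[1:,4]);q=P[l==i];r=cv2.minAreaRect(q[:,:2].astype(np.float32))
        print(nm,th,[np.round(a,1) for a in r],len(q))
E
```

```text
t5.20 pos [519.4 -53.9 216.3] yaw0.0 tilt 0.01 turn 5.0 shift [ 0.1202 -0.1212  0.1216] w 8.8 F [ 0.7 -0.  -6.1] j [-0.19  0.32  1.74  0.    1.08 -1.76]
135 50 [array([ 631.4, -203.9]), array([  1.6, 129.9]), np.float64(85.5)] 188
135 58 [array([ 630.4, -201.7]), array([  5.9, 132.3]), np.float64(85.4)] 456
135 66 [array([ 629.5, -172.6]), array([ 68.2, 138.3]), np.float64(85.7)] 4663
85 50 [array([628.5,  83.4]), array([ 22.2, 100.2]), np.float64(86.1)] 375
85 58 [array([628.1,  83.3]), array([ 23.6, 101. ]), np.float64(85.4)] 460
85 66 [array([628. ,  54.2]), array([109.6,  67.6]), np.float64(7.2)] 1142
110 50 [array([650.6, 200.3]), array([ 52.3, 136. ]), np.float64(68.4)] 797
110 58 [array([650.7, 199.4]), array([ 55.4, 136.9]), np.float64(67.4)] 914
110 66 [array([638.6, 173.6]), array([134.5,  66.7]), np.float64(2.8)] 1687
```

View pics/w2.png

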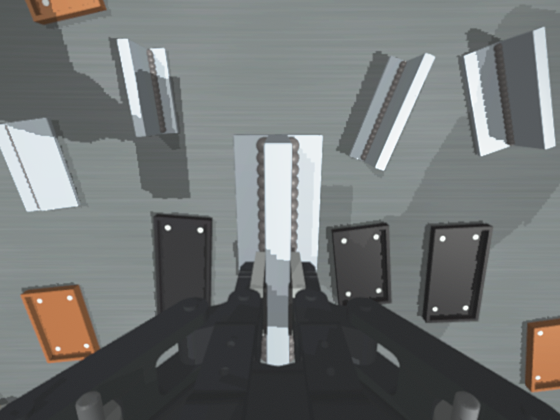

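The wrist view shows tee_135 held straight in the middle, tray_135 at (182,265), tray_85 at (360,262) and tray_110 at (456,272). I'll carry tee_135 to tray_135 at (640,-173.5), yaw -4.3°.

{"op": "play_rows", "data": {"moves": "0.5 0 0 0 -0.006 0.006 0; 1 0 0 0 -0.018 0.018 0; 1.5 0 0 0 -0.034 0.034 0; 2 0 0 0 -0.052 0.052 0; 2.5 0 0 0 -0.070 0.070 0; 3 0 0 0 -0.088 0.088 0; 3.5 0 0 0 -0.103 0.104 0; 4 0 0 0 -0.113 0.114 0; 4.3 0 0 0 -0.118 0.119 0; 4.3 0 0 0 -0.1196 0.1206 0"}}

```text
clock: 6.08
eef_pos: [640.5, -174.5, 215.6]
ee_rot: [0.706, 0.027, 0.707, -0.027]
force: [0.5, 0.4, -7.4]
width: 8.8
```

{"op": "play_rows", "data": {"moves": "0 0 0 0.010 0 0 0; 0 0 0 0.030 0 0 0; 0 0 0 0.055 0 0 0; 0 0 0 0.080 0 0 0; 0 0 0 0.105 0 0 0; 0 0 0 0.125 0 0 0; 0 0 0 0.140 0 0 0; 0 0 0 0.148 0 0 0; 0 0 0 0.150 0 0 0; 0 0 0 0.150 0 0 0"}}

```text
clock: 6.92
eef_pos: [639.8, -173.1, 66.2]
ee_rot: [0.706, 0.026, 0.707, -0.026]
force: [-0.6, -0.3, -6.1]
width: 8.3
```

```bash
python3 - <<'E'
from h import *
to(640,-173.5,21,-4.3)
o=arm.observe();p,d=arm.grab_frame("side");p2,_=arm.grab_frame("scene")
a=cv2.resize(p[120:300,160:400],(480,360),interpolation=cv2.INTER_CUBIC);b=cv2.resize(p2[170:290,150:290],(320,274),interpolation=cv2.INTER_CUBIC)
c=np.zeros((360,800,3),np.uint8);c[:,:480]=a;c[:274,480:]=b;cv2.imwrite("pics/s3.png",c[:,:,::-1])
E
```

```text
t6.92 pos [ 639.8 -173.1   66.2] yaw-4.3 tilt 0.03 turn 0.0 shift [ 0.0452 -0.0004  0.0003] w 8.3 F [-0.6 -0.3 -6.1] j [-0.33  0.74  1.45  0.    0.95 -1.83]
```

View pics/s3.png

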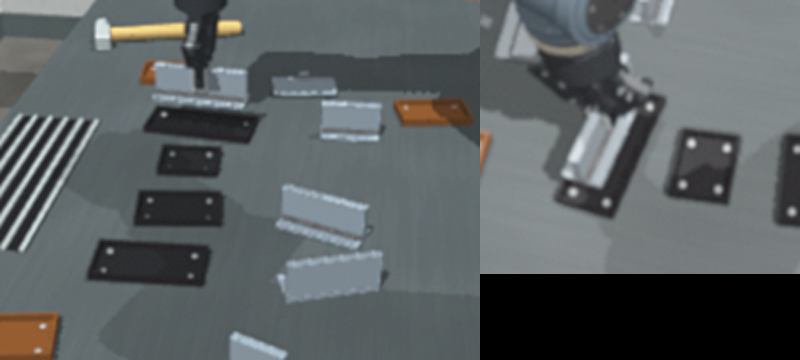

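tee_135 hangs level, in line with and above tray_135. I'll lower it gently.

{"op": "play_rows", "data": {"moves": "0 0 0 0.006 0 0 0; 0 0 0 0.016 0 0 0; 0 0 0 0.026 0 0 0; 0 0 0 0.034 0 0 0; 0 0 0 0.039 0 0 0; 0 0 0 0.042 0 0 0; 0 0 0 0.044 0 0 0; 0 0 0 0.0455 0 0 0; 0 0 0 0.0455 0 0 0; 0 0 0 0.0455 0 0 0"}}

```text
clock: 7.85
eef_pos: [640.3, -173.6, 21.1]
ee_rot: [0.707, 0.026, 0.706, -0.027]
force: [-0.5, 0.4, -6.1]
width: 8.8
```

```bash
python3 -c "
from h import *
to(640,-173.5,21,-4.3)"
```

```text
t7.85 pos [ 640.3 -173.6   21.1] yaw-4.3 tilt 0.04 turn -0.0 shift [ 0.0001  0.0001 -0.0003] w 8.8 F [-0.5  0.4 -6.1] j [-0.33  0.8   1.46  0.    0.88 -1.83]
```

{"op": "play_rows", "data": {"moves": "0 0 0 0.0004 0 0 0; 0 0 0 0.0008 0 0 0; 0 0 0 0.0012 0 0 0; 0 0 0 0.0015 0 0 0; 0 0 0 0.0015 0 0 0; 0 0 0 0.0015 0 0 0; 0 0 0 0.0015 0 0 0; 0 0 0 0.0015 0 0 0; 0 0 0 0.0015 0 0 0; 0 0 0 0.0015 0 0 0"}}

```text
clock: 8.68
eef_pos: [640.3, -173.6, 20.9]
ee_rot: [0.707, 0.026, 0.706, -0.027]
force: [-6.7, 2.4, 10.1]
width: 8.8
```

It's in contact: vertical force went from -6 N to +10 N. Releasing and rising.

{"op": "play_rows", "data": {"moves": "0 0 0 -0.001 0 0 0; 0 0 0 -0.001 0 0 0.3; 0 0 0 -0.001 0 0 0.5; 0 0 0 -0.001 0 0 0.6; 0 0 0 -0.001 0 0 0.6; 0 0 0 -0.001 0 0 0.6; 0 0 0 -0.001 0 0 0.6; 0 0 0 -0.001 0 0 0.6; 0 0 0 -0.001 0 0 0.6; 0 0 0 -0.001 0 0 0.6"}}

```text
clock: 9.52
eef_pos: [640.0, -173.5, 20.3]
ee_rot: [0.707, 0.027, 0.707, -0.027]
force: [0.4, -0.2, -0.1]
width: 51.2
```

{"op": "play_rows", "data": {"moves": "0 0 0 -0.005 0 0 0.6; 0 0 0 -0.02 0 0 0.6; 0 0 0 -0.045 0 0 0.6; 0 0 0 -0.075 0 0 1; 0 0 0 -0.105 0 0 1; 0 0 0 -0.13 0 0 1; 0 0 0 -0.15 0 0 1; 0 0 0 -0.165 0 0 1; 0 0 0 -0.175 0 0 1; 0 0 0 -0.18 0 0 1"}}

```text
clock: 10.35
eef_pos: [640.5, -173.6, 202.8]
ee_rot: [0.708, 0.026, 0.706, -0.027]
force: [0.1, -0.3, 0.3]
width: 85.3
```

```bash
python3 - <<'E'
from h import *
to(443,67.6,201,-18.4)
o=arm.observe();p,d=arm.grab_frame("wrist");cv2.imwrite("pics/w4.png",p[:,:,::-1]);P=cloud("wrist",d.astype(float),o);P[d==0]=np.nan
print(webs(P,(550,730,-210,-140),35,75))
p,d=arm.grab_frame("side");P=cloud("side",d.astype(float));P[d==0]=np.nan
print(webs(P,(550,730,-210,-140),30,75),webs(P,(380,510,25,115)))
E
```

```text
t10.35 pos [ 640.5 -173.6  202.8] yaw-4.3 tilt 0.16 turn 14.1 shift [ 0.0011  0.2257 -0.215 ] w 85.3 F [ 0.1 -0.3  0.3] j [-0.33  0.58  1.36  0.    1.19 -1.83]
(((640.3270263671875, -172.5071258544922), (9.486897468566895, 135.26571655273438), 85.5109634399414), 1355, np.float64(53.6))
(((641.8429565429688, -171.19606018066406), (19.28273582458496, 135.41741943359375), 85.00203704833984), 385, np.float64(43.4)) (((445.2269287109375, 67.30274963378906), (17.552783966064453, 112.7567367553711), 70.28559112548828), 262, np.float64(45.4))
```

View pics/w4.png

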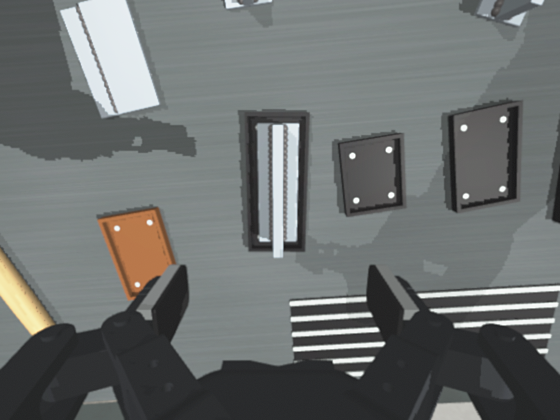

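tee_135 lies in its tray: its web is centred at (640.3,-172.5) and its top is 53.6 mm high (54 expected). Next is tee_110.

{"op": "play_rows", "data": {"moves": "1 0 0 0 0.01 -0.01 1; 3 0 0 0 0.03 -0.03 1; 5 0 0 0 0.06 -0.057 1; 7 0 0 0 0.09 -0.085 1; 9 0 0 0 0.12 -0.113 1; 11 0 0 0 0.15 -0.141 1; 13 0 0 0 0.18 -0.17 1; 14.1 0 0 0 0.205 -0.195 1; 14.1 0 0 0 0.22 -0.208 1; 14.1 0 0 0 0.226 -0.2143 1"}}

```text
clock: 11.28
eef_pos: [441.1, 69.6, 199.6]
ee_rot: [0.697, 0.112, 0.699, -0.112]
force: [-0.4, 0.2, -1.0]
width: 85.8
```

{"op": "play_rows", "data": {"moves": "0 0 0 0.0 0 0 1; 0 0 0 0.01 0 0 1; 0 0 0 0.03 0 0 1; 0 0 0 0.055 0 0 1; 0 0 0 0.08 0 0 1; 0 0 0 0.1 0 0 1; 0 0 0 0.11 0 0 1; 0 0 0 0.117 0 0 1; 0 0 0 0.12 0 0 1; 0 0 0 0.12 0 0 1"}}

```text
clock: 12.12
eef_pos: [443.6, 67.6, 80.1]
ee_rot: [0.698, 0.113, 0.698, -0.113]
force: [-0.9, 0.4, 0.6]
width: 85.3
```

```bash
python3 - <<'E'
from h import *
to(443.7,67.7,18,-18.5)
o=arm.observe();p,d=arm.grab_frame("wrist");P=cloud("wrist",d.astype(float),o);P[d==0]=np.nan
np.savez("w5.npz",P=P,p=p);cv2.imwrite("pics/w5.png",p[:,:,::-1])
print(webs(P,(380,510,25,115)))
E
```

```text
t12.12 pos [443.6  67.6  80.1] yaw-18.4 tilt 0.01 turn 0.1 shift [0.0621 0.0001 0.0001] w 85.3 F [-0.9  0.4  0.6] j [ 0.05  0.41  2.03 -0.    0.7  -1.2 ]
(((443.2342224121094, 68.23014068603516), (9.950403213500977, 110.21038818359375), 71.21043395996094), 2738, np.float64(49.6))
```

Web confirmed to within 1 mm. Before gripping, I'll check that the base is on both sides, since the corner piece is also 110 mm long.

```bash
python3 - <<'E'
from h import *
def chk(P,x,y,a,L):
    a=np.radians(a);dx,dy=P[...,0]-x,P[...,1]-y
    u=dx*np.cos(a)+dy*np.sin(a);w=-dx*np.sin(a)+dy*np.cos(a)
    for s in(-1,1):
        m=(abs(u)<L/2-8)&(s*w>10)&(s*w<19);print(x,y,s,m.sum(),np.nanpercentile(P[m][:,2],[25,50,75]).round(1) if m.sum() else None)
f=np.load("w5.npz");chk(f["P"],443.3,68,-18.7,110)
for n in("w1","w2"):
    P=np.load(n+".npz")["P"];print(n);chk(P,443.3,68,-18.7,110);chk(P,421,-189.5,3.2,85);chk(P,424.3,196,20.3,110)
P=cloud("scene",np.load("scene0.npz")["d"].astype(float));print("scene")
for a in((443.3,68,-18.7,110),(421,-189.5,3.2,85),(424.3,196,20.3,110)):chk(P,*a)
E
```

```text
443.3 68 -1 3714 [  6.1 159.9 171.4]
443.3 68 1 3782 [  6.1 159.6 170.2]
w1
443.3 68 -1 618 [5.1 5.7 6.4]
443.3 68 1 0 None
421 -189.5 -1 0 None
421 -189.5 1 467 [5.4 6.  6.4]
424.3 196 -1 672 [5.2 5.8 7.1]
424.3 196 1 0 None
w2
443.3 68 -1 836 [5.2 5.9 6.6]
443.3 68 1 0 None
421 -189.5 -1 0 None
421 -189.5 1 617 [5.6 6.1 6.7]
424.3 196 -1 988 [5.2 5.8 6.9]
424.3 196 1 0 None
scene
443.3 68 -1 94 [  9.  550.1 561.1]
443.3 68 1 236 [  8.3 493.2 538. ]
421 -189.5 -1 12 [6.7 7.7 9.3]
421 -189.5 1 67 [7.2 8.5 9.8]
424.3 196 -1 100 [7.2 8.2 9.2]
424.3 196 1 10 [1.5 2.2 3.3]
```

View pics/w5.png

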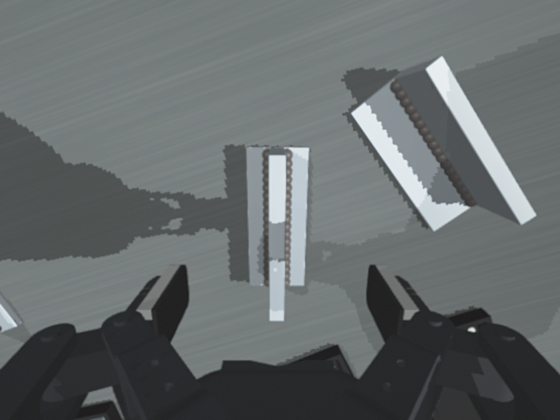

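The base is on both sides of the web at (277,235), so this is tee_110. The corner, at (440,145), has its upright on one edge only. Grasping.

{"op": "play_rows", "data": {"moves": "0.2 0 0 0.01 0 0 1; 0.2 0 0 0.025 0 0 1; 0.2 0 0 0.04 0 0 1; 0.2 0 0 0.052 0 0 1; 0.2 0 0 0.059 0 0 1; 0.2 0 0 0.062 0 0 1; 0.2 0 0 0.062 0 0 0.6; 0.2 0 0 0.062 0 0 0.3; 0.2 0 0 0.062 0 0 0.1; 0.2 0 0 0.062 0 0 0", "force": 100}}

```text
clock: 13.0
eef_pos: [443.6, 68.0, 18.8]
ee_rot: [0.698, 0.114, 0.697, -0.114]
force: [-0.2, -0.4, -0.2]
width: 38.8
```

{"op": "play_rows", "data": {"moves": "0 0 0 0 0 0 0; 0 0 0 0 0 0 0; 0 0 0 0 0 0 0; 0 0 0 0 0 0 0; 0 0 0 0 0 0 0; 0 0 0 0 0 0 0; 0 0 0 0 0 0 0; 0 0 0 0 0 0 0; 0 0 0 0 0 0 0; 0 0 0 0 0 0 0", "force": 100}}

```text
clock: 13.83
eef_pos: [443.4, 68.0, 18.7]
ee_rot: [0.698, 0.114, 0.698, -0.114]
force: [-1.8, -0.4, 6.9]
width: 8.3
```

```bash
python3 -c "
from h import *
to(638.6,173.6,158,2.8)"
```

```text
t13.83 pos [443.4  68.   18.7] yaw-18.6 tilt 0.03 turn -21.4 shift [-0.1392  0.1624  0.1514] w 8.3 F [-1.8 -0.4  6.9] j [ 0.05  0.54  2.05  0.    0.55 -1.2 ]
```

{"op": "play_rows", "data": {"moves": "0 0 0 -0.004 0 0 0; 0 0 0 -0.015 0 0 0; 0 0 0 -0.035 0 0 0; 0 0 0 -0.06 0 0 0; 0 0 0 -0.085 0 0 0; 0 0 0 -0.105 0 0 0; 0 0 0 -0.12 0 0 0; 0 0 0 -0.132 0 0 0; 0 0 0 -0.138 0 0 0; 0 0 0 -0.139 0 0 0"}}

```text
clock: 14.67
eef_pos: [443.4, 67.9, 158.0]
ee_rot: [0.698, 0.114, 0.697, -0.114]
force: [0.1, -0.0, -4.8]
width: 8.5
```

{"op": "play_rows", "data": {"moves": "-1 0 0 0 0.008 0.008 0; -3 0 0 0 0.024 0.022 0; -6 0 0 0 0.045 0.042 0; -9 0 0 0 0.07 0.065 0; -12 0 0 0 0.095 0.088 0; -15 0 0 0 0.118 0.11 0; -18 0 0 0 0.138 0.129 0; -20 0 0 0 0.152 0.142 0; -21.4 0 0 0 0.16 0.149 0; -21.4 0 0 0 0.1625 0.1514 0"}}

```text
clock: 15.5
eef_pos: [639.0, 174.3, 155.2]
ee_rot: [0.706, -0.018, 0.708, 0.018]
force: [-0.7, 0.1, -5.3]
width: 8.7
```

{"op": "play_rows", "data": {"moves": "0 0 0 0.004 0 0 0; 0 0 0 0.014 0 0 0; 0 0 0 0.03 0 0 0; 0 0 0 0.048 0 0 0; 0 0 0 0.064 0 0 0; 0 0 0 0.078 0 0 0; 0 0 0 0.09 0 0 0; 0 0 0 0.098 0 0 0; 0 0 0 0.1 0 0 0; 0 0 0 0.1 0 0 0"}}

```text
clock: 16.33
eef_pos: [638.4, 173.5, 56.9]
ee_rot: [0.707, -0.017, 0.707, 0.017]
force: [-0.4, 0.9, -5.1]
width: 8.5
```

```bash
python3 - <<'E'
from h import *
to(638.6,173.6,22.5,2.8)
p,d=arm.grab_frame("side");p2,_=arm.grab_frame("scene")
a=cv2.resize(p[140:320,160:400],(480,360),interpolation=cv2.INTER_CUBIC);b=cv2.resize(p2[190:310,270:410],(320,274),interpolation=cv2.INTER_CUBIC)
c=np.zeros((360,800,3),np.uint8);c[:,:480]=a;c[:274,480:]=b;cv2.imwrite("pics/s6.png",c[:,:,::-1])
E
```

```text
t16.33 pos [638.4 173.5  56.9] yaw2.8 tilt 0.04 turn -0.0 shift [0.0344 0.0001 0.0002] w 8.5 F [-0.4  0.9 -5.1] j [ 0.2   0.75  1.46  0.    0.93 -1.42]
```

View pics/s6.png

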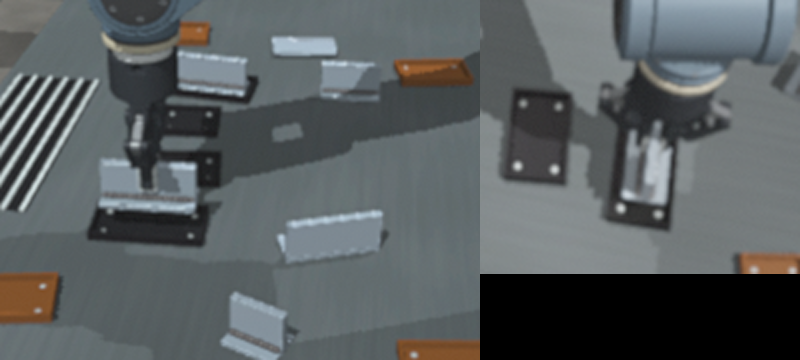

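tee_110 is level above tray_110, and tee_135 is in its tray behind. I'll lower and release.

{"op": "play_rows", "data": {"moves": "0 0 0 0.006 0 0 0; 0 0 0 0.015 0 0 0; 0 0 0 0.023 0 0 0; 0 0 0 0.029 0 0 0; 0 0 0 0.032 0 0 0; 0 0 0 0.0335 0 0 0; 0 0 0 0.0345 0 0 0; 0 0 0 0.035 0 0 0; 0 0 0 0.0355 0 0 0; 0 0 0 0.0355 0 0 0"}}

```text
clock: 17.27
eef_pos: [638.7, 173.7, 22.8]
ee_rot: [0.707, -0.017, 0.707, 0.017]
force: [-4.9, -1.1, 4.3]
width: 8.6
```

Contact felt: -5 N to +4 N.

{"op": "play_rows", "data": {"moves": "0 0 0 0 0 0 0; 0 0 0 0 0 0 0.3; 0 0 0 0 0 0 0.5; 0 0 0 0 0 0 0.6; 0 0 0 0 0 0 0.6; 0 0 0 0 0 0 0.6; 0 0 0 0 0 0 0.6; 0 0 0 0 0 0 0.6; 0 0 0 0 0 0 0.6; 0 0 0 0 0 0 0.6"}}

```text
clock: 18.1
eef_pos: [638.6, 173.7, 21.8]
ee_rot: [0.707, -0.017, 0.707, 0.017]
force: [0.4, -0.3, -0.4]
width: 51.6
```

{"op": "play_rows", "data": {"moves": "0 0 0 -0.005 0 0 0.6; 0 0 0 -0.02 0 0 0.6; 0 0 0 -0.045 0 0 0.6; 0 0 0 -0.075 0 0 1; 0 0 0 -0.105 0 0 1; 0 0 0 -0.13 0 0 1; 0 0 0 -0.15 0 0 1; 0 0 0 -0.165 0 0 1; 0 0 0 -0.175 0 0 1; 0 0 0 -0.18 0 0 1"}}

```text
clock: 18.93
eef_pos: [639.0, 173.8, 204.3]
ee_rot: [0.708, -0.017, 0.706, 0.017]
force: [0.4, 0.3, 0.5]
width: 85.5
```

```bash
python3 - <<'E'
from h import *
to(421,-189.5,201,3.2)
o=arm.observe();p,d=arm.grab_frame("wrist");P=cloud("wrist",d.astype(float),o);P[d==0]=np.nan
np.savez("w7.npz",P=P,p=p)
print(webs(P,(560,720,140,205),35,75))
E
```

```text
t18.93 pos [639.  173.8 204.3] yaw2.8 tilt 0.16 turn -0.4 shift [ 0.0025 -0.3522 -0.2355] w 85.5 F [0.4 0.3 0.5] j [ 0.2   0.58  1.36  0.    1.2  -1.42]
(((638.3452758789062, 174.781494140625), (109.45962524414062, 9.40093994140625), 2.875201463699341), 1085, np.float64(53.5))
```

tee_110 is placed: web centre (638.3,174.8), yaw 2.9°, top at 53.5 mm. On to tee_85.

{"op": "play_rows", "data": {"moves": "0 0 0 0 -0.015 -0.01 1; 0 0 0 0 -0.045 -0.03 1; 0 0 0 0 -0.078 -0.052 1; 0 0 0 0 -0.111 -0.074 1; 0 0 0 0 -0.144 -0.096 1; 0 0 0 0 -0.177 -0.118 1; 0 0 0 0 -0.21 -0.14 1; 0 0 0 0 -0.243 -0.162 1; 0 0 0 0 -0.276 -0.184 1; 0 0 0 0 -0.305 -0.204 1"}}

```text
clock: 19.82
eef_pos: [447.9, -142.4, 201.2]
ee_rot: [0.706, -0.017, 0.707, 0.017]
force: [0.7, -0.7, 0.1]
width: 85.6
```

{"op": "play_rows", "data": {"moves": "-0.4 0 0 0 -0.025 -0.017 1; -0.4 0 0 0.005 -0.04 -0.027 1; -0.4 0 0 0.02 -0.0472 -0.0315 1; -0.4 0 0 0.04 -0.0472 -0.0315 1; -0.4 0 0 0.065 -0.0472 -0.0315 1; -0.4 0 0 0.09 -0.0472 -0.0315 1; -0.4 0 0 0.107 -0.0472 -0.0315 1; -0.4 0 0 0.117 -0.0472 -0.0315 1; -0.4 0 0 0.12 -0.0472 -0.0315 1; -0.4 0 0 0.12 -0.0472 -0.0315 1"}}

```text
clock: 20.65
eef_pos: [420.3, -189.5, 81.4]
ee_rot: [0.706, -0.02, 0.707, 0.02]
force: [0.8, -0.0, 1.1]
width: 85.2
```

```bash
python3 - <<'E'
from h import *
o=arm.observe();p,d=arm.grab_frame("wrist");P=cloud("wrist",d.astype(float),o);P[d==0]=np.nan
cv2.imwrite("pics/w8.png",p[:,:,::-1])
r=webs(P,(365,480,-225,-155));print(r)
to(*r[0][0],18.5,3)
E
```

```text
(((420.62957763671875, -189.649169921875), (84.59223175048828, 9.69813060760498), 3.386317253112793), 2062, np.float64(49.5))
t20.70 pos [ 420.7 -189.7   82.1] yaw3.2 tilt 0.0 turn 0.2 shift [ 0.0636  0.0001 -0.0001] w 85.2 F [-0.7  0.4 -0.2] j [-0.52  0.42  2.   -0.    0.72 -2.15]
```

View pics/w8.png

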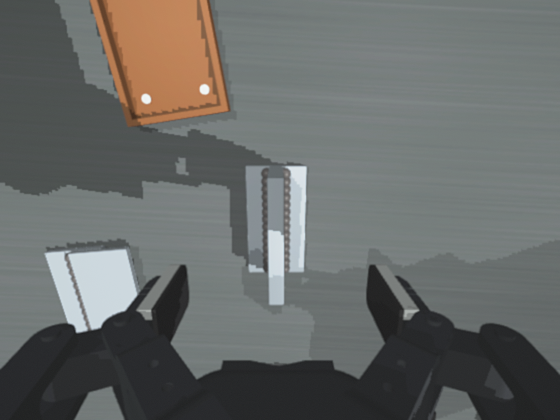

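tee_85 is centred at (277,235) with its base on both sides. The lap piece is left of the jaw at (95,290) with y below -290, so the fingers clear it. Grasping.

{"op": "play_rows", "data": {"moves": "0 0 0 0.01 0 0 1; 0 0 0 0.025 0 0 1; 0 0 0 0.04 0 0 1; 0 0 0 0.053 0 0 1; 0 0 0 0.06 0 0 1; 0 0 0 0.063 0 0 1; 0 0 0 0.063 0 0 0.6; 0 0 0 0.063 0 0 0.3; 0 0 0 0.063 0 0 0.1; 0 0 0 0.063 0 0 0", "force": 100}}

```text
clock: 21.53
eef_pos: [420.9, -189.8, 19.4]
ee_rot: [0.707, -0.02, 0.706, 0.02]
force: [-0.2, -0.7, -0.4]
width: 38.6
```

{"op": "play_rows", "data": {"moves": "0 0 0 0 0 0 0; 0 0 0 0 0 0 0; 0 0 0 0 0 0 0; 0 0 0 0 0 0 0; 0 0 0 0 0 0 0; 0 0 0 0 0 0 0; 0 0 0 0 0 0 0; 0 0 0 0 0 0 0; 0 0 0 0 0 0 0; 0 0 0 0 0 0 0", "force": 100}}

```text
clock: 22.37
eef_pos: [420.8, -189.7, 19.2]
ee_rot: [0.707, -0.02, 0.707, 0.02]
force: [-1.4, 1.6, 6.8]
width: 8.5
```

```bash
python3 -c "
from h import *
to(627.8,54.4,158,7.4)"
```

```text
t22.37 pos [ 420.8 -189.7   19.2] yaw3.2 tilt 0.03 turn -4.2 shift [-0.1387  0.2321  0.2204] w 8.5 F [-1.4  1.6  6.8] j [-0.52  0.55  2.02  0.    0.57 -2.15]
```

{"op": "play_rows", "data": {"moves": "0 0 0 -0.004 0 0 0; 0 0 0 -0.015 0 0 0; 0 0 0 -0.035 0 0 0; 0 0 0 -0.06 0 0 0; 0 0 0 -0.085 0 0 0; 0 0 0 -0.105 0 0 0; 0 0 0 -0.12 0 0 0; 0 0 0 -0.132 0 0 0; 0 0 0 -0.138 0 0 0; 0 0 0 -0.139 0 0 0"}}

```text
clock: 23.2
eef_pos: [420.7, -189.7, 158.6]
ee_rot: [0.707, -0.02, 0.706, 0.02]
force: [-0.0, 0.3, -4.3]
width: 8.8
```

{"op": "play_rows", "data": {"moves": "-0.4 0 0 0 0.01 0.009 0; -0.8 0 0 0 0.032 0.03 0; -1.2 0 0 0 0.06 0.057 0; -1.6 0 0 0 0.09 0.085 0; -2 0 0 0 0.12 0.114 0; -2.6 0 0 0 0.15 0.142 0; -3.2 0 0 0 0.18 0.171 0; -3.7 0 0 0 0.207 0.197 0; -4.2 0 0 0 0.225 0.214 0; -4.2 0 0 0 0.2321 0.2204 0"}}

```text
clock: 24.03
eef_pos: [628.7, 57.3, 156.1]
ee_rot: [0.705, -0.046, 0.706, 0.047]
force: [-0.6, 0.8, -3.6]
width: 8.6
```

{"op": "play_rows", "data": {"moves": "0 0 0 0.004 0 0 0; 0 0 0 0.014 0 0 0; 0 0 0 0.03 0 0 0; 0 0 0 0.048 0 0 0; 0 0 0 0.064 0 0 0; 0 0 0 0.078 0 0 0; 0 0 0 0.09 0 0 0; 0 0 0 0.098 0 0 0; 0 0 0 0.1 0 0 0; 0 0 0 0.1 0 0 0"}}

```text
clock: 24.87
eef_pos: [627.3, 54.0, 57.3]
ee_rot: [0.705, -0.045, 0.706, 0.045]
force: [0.1, 0.2, -1.4]
width: 8.7
```

```bash
python3 - <<'E'
from h import *
to(627.8,54.4,23,7.4)
p,d=arm.grab_frame("side");p2,_=arm.grab_frame("scene")
a=cv2.resize(p[140:320,160:400],(480,360),interpolation=cv2.INTER_CUBIC);b=cv2.resize(p2[190:310,220:360],(320,274),interpolation=cv2.INTER_CUBIC)
c=np.zeros((360,800,3),np.uint8);c[:,:480]=a;c[:274,480:]=b;cv2.imwrite("pics/s9.png",c[:,:,::-1])
E
```

```text
t24.87 pos [627.3  54.   57.3] yaw7.4 tilt 0.06 turn -0.0 shift [0.0343 0.0004 0.0006] w 8.7 F [ 0.1  0.2 -1.4] j [ 0.01  0.7   1.55 -0.    0.89 -1.69]
```

View pics/s9.png

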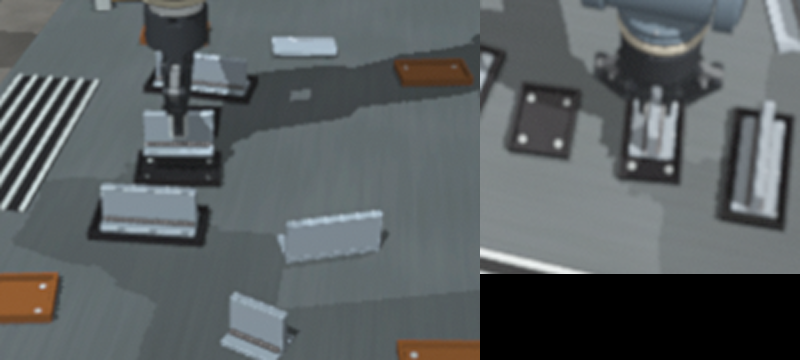

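tee_85 is held level over tray_85 (side crop at (180,135)), and tee_110 is flat in its tray. Lowering.

{"op": "play_rows", "data": {"moves": "0 0 0 0.006 0 0 0; 0 0 0 0.015 0 0 0; 0 0 0 0.023 0 0 0; 0 0 0 0.029 0 0 0; 0 0 0 0.032 0 0 0; 0 0 0 0.0335 0 0 0; 0 0 0 0.0345 0 0 0; 0 0 0 0.035 0 0 0; 0 0 0 0.0355 0 0 0; 0 0 0 0.0355 0 0 0"}}

```text
clock: 25.8
eef_pos: [627.7, 54.4, 23.3]
ee_rot: [0.706, -0.046, 0.706, 0.046]
force: [-6.0, -1.4, 6.6]
width: 8.6
```

Contact at the expected height. Releasing and rising.

{"op": "play_rows", "data": {"moves": "0 0 0 0 0 0 0; 0 0 0 0 0 0 0.3; 0 0 0 0 0 0 0.5; 0 0 0 0 0 0 0.6; 0 0 0 0 0 0 0.6; 0 0 0 0 0 0 0.6; 0 0 0 0 0 0 0.6; 0 0 0 0 0 0 0.6; 0 0 0 0 0 0 0.6; 0 0 0 0 0 0 0.6"}}

```text
clock: 26.63
eef_pos: [627.7, 54.4, 22.3]
ee_rot: [0.706, -0.046, 0.706, 0.046]
force: [0.5, 0.1, -1.0]
width: 51.1
```

{"op": "play_rows", "data": {"moves": "0 0 0 -0.005 0 0 0.6; 0 0 0 -0.02 0 0 0.6; 0 0 0 -0.045 0 0 0.6; 0 0 0 -0.075 0 0 1; 0 0 0 -0.105 0 0 1; 0 0 0 -0.13 0 0 1; 0 0 0 -0.15 0 0 1; 0 0 0 -0.165 0 0 1; 0 0 0 -0.175 0 0 1; 0 0 0 -0.18 0 0 1"}}

```text
clock: 27.47
eef_pos: [628.0, 54.4, 204.0]
ee_rot: [0.706, -0.046, 0.705, 0.046]
force: [0.0, -0.6, -0.3]
width: 85.5
```

```bash
python3 - <<'E'
from h import *
to(490,350,201,-22.6)
o=arm.observe();p,d=arm.grab_frame("wrist");P=cloud("wrist",d.astype(float),o);P[d==0]=np.nan
print(webs(P,(560,700,20,90),35,75))
v=p.astype(int).max(2)
m=(abs(P[...,0]-637)<60)&(abs(P[...,1]+66)<50)&(P[...,2]<20)
for th in(58,64,70):
        k=(m&(v<th)).astype(np.uint8);nn,l,st,ce=cv2.connectedComponentsWithStats(k)
        i=1+np.argmax(st[1:,4]);q=P[l==i];r=cv2.minAreaRect(q[:,:2].astype(np.float32))
        print("60",th,[np.round(a,1) for a in r],len(q))
E
```

```text
t27.47 pos [628.   54.4 204. ] yaw7.4 tilt 0.11 turn 30.0 shift [ 0.0027  0.3109 -0.0988] w 85.5 F [ 0.  -0.6 -0.3] j [ 0.01  0.52  1.46  0.    1.16 -1.69]
(((627.3460693359375, 55.354679107666016), (84.24105834960938, 9.268813133239746), 7.513309001922607), 850, np.float64(53.4))
60 58 [array([638.6, -67. ]), array([76.8, 60.3]), np.float64(5.4)] 656
60 64 [array([637. , -65.3]), array([83., 68.]), np.float64(4.5)] 1392
60 70 [array([637.3, -65.5]), array([83.3, 68.7]), np.float64(5.2)] 4243
```

tee_85 is placed: (627.3,55.4), yaw 7.5°, top at 53.4 mm. tray_60 re-measured at (636.8,-65.7), 5.2°. On to tee_60.

{"op": "play_rows", "data": {"moves": "2 0 0 0 0.015 -0.005 1; 5 0 0 0 0.045 -0.015 1; 8 0 0 0 0.078 -0.025 1; 11 0 0 0 0.112 -0.036 1; 15 0 0 0 0.148 -0.047 1; 19 0 0 0 0.184 -0.058 1; 23 0 0 0 0.22 -0.07 1; 27 0 0 0 0.255 -0.081 1; 30 0 0 0 0.285 -0.091 1; 30 0 0 0 0.311 -0.099 1"}}

```text
clock: 28.35
eef_pos: [487.7, 351.8, 201.2]
ee_rot: [0.693, 0.139, 0.694, -0.14]
force: [0.1, -0.1, 0.2]
width: 85.3
```

{"op": "play_rows", "data": {"moves": "0 0 0 0.0 0 0 1; 0 0 0 0.01 0 0 1; 0 0 0 0.03 0 0 1; 0 0 0 0.055 0 0 1; 0 0 0 0.08 0 0 1; 0 0 0 0.1 0 0 1; 0 0 0 0.11 0 0 1; 0 0 0 0.117 0 0 1; 0 0 0 0.12 0 0 1; 0 0 0 0.12 0 0 1"}}

```text
clock: 29.18
eef_pos: [489.7, 349.8, 82.1]
ee_rot: [0.693, 0.139, 0.693, -0.139]
force: [0.6, 0.6, -0.1]
width: 85.5
```

```bash
python3 - <<'E'
from h import *
o=arm.observe();p,d=arm.grab_frame("wrist");P=cloud("wrist",d.astype(float),o);P[d==0]=np.nan
cv2.imwrite("pics/w10.png",p[:,:,::-1])
r=webs(P,(445,535,300,400));print(r)
to(*r[0][0],18.5,-22.6)
E
```

```text
(((488.50848388671875, 350.8047790527344), (9.982309341430664, 60.361820220947266), 67.78160858154297), 1515, np.float64(49.4))
t29.23 pos [489.9 350.1  82.8] yaw-22.6 tilt 0.05 turn -0.0 shift [ 0.0643  0.0001 -0.0016] w 85.5 F [-0.2 -0.5  1.3] j [ 0.54  0.62  1.63  0.    0.89 -0.63]
```

View pics/w10.png

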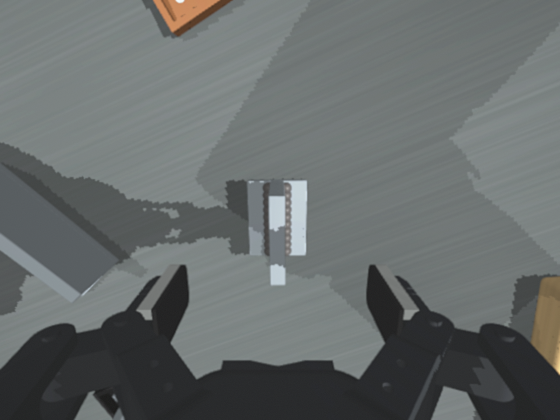

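tee_60 is centred at (277,230) with its base on both sides, and the web is 60.4 mm long. Grasping, with a 1.5 mm correction along the web.

{"op": "play_rows", "data": {"moves": "0 0 0 0.01 0 -0.0015 1; 0 0 0 0.025 0 -0.0015 1; 0 0 0 0.04 0 -0.0015 1; 0 0 0 0.053 0 -0.0015 1; 0 0 0 0.06 0 -0.0015 1; 0 0 0 0.0635 0 -0.0015 1; 0 0 0 0.0635 0 -0.0015 0.6; 0 0 0 0.0635 0 -0.0015 0.3; 0 0 0 0.0635 0 -0.0015 0.1; 0 0 0 0.0635 0 -0.0015 0", "force": 100}}

```text
clock: 30.07
eef_pos: [488.4, 350.9, 19.5]
ee_rot: [0.694, 0.139, 0.693, -0.138]
force: [0.5, -0.5, -0.9]
width: 38.8
```

{"op": "play_rows", "data": {"moves": "0 0 0 0 0 0 0; 0 0 0 0 0 0 0; 0 0 0 0 0 0 0; 0 0 0 0 0 0 0; 0 0 0 0 0 0 0; 0 0 0 0 0 0 0; 0 0 0 0 0 0 0; 0 0 0 0 0 0 0; 0 0 0 0 0 0 0; 0 0 0 0 0 0 0", "force": 100}}

```text
clock: 30.9
eef_pos: [488.2, 350.8, 19.2]
ee_rot: [0.694, 0.139, 0.693, -0.138]
force: [-1.5, 0.3, 5.6]
width: 8.7
```

{"op": "play_rows", "data": {"moves": "0 0 0 -0.004 0 0 0; 0 0 0 -0.015 0 0 0; 0 0 0 -0.035 0 0 0; 0 0 0 -0.06 0 0 0; 0 0 0 -0.085 0 0 0; 0 0 0 -0.105 0 0 0; 0 0 0 -0.12 0 0 0; 0 0 0 -0.132 0 0 0; 0 0 0 -0.138 0 0 0; 0 0 0 -0.139 0 0 0"}}

```text
clock: 31.73
eef_pos: [488.3, 350.8, 158.9]
ee_rot: [0.694, 0.139, 0.693, -0.138]
force: [-0.6, 0.6, -3.6]
width: 8.6
```

```bash
python3 -c "
from h import *
to(636.8,-65.7,158,5.2)"
```

```text
t31.73 pos [488.3 350.8 158.9] yaw-22.6 tilt 0.08 turn -27.8 shift [ 0.0008 -0.3274  0.2972] w 8.6 F [-0.6  0.6 -3.6] j [ 0.55  0.52  1.58 -0.    1.04 -0.63]
```

{"op": "play_rows", "data": {"moves": "-2 0 0 0 -0.01 0.009 0; -4 0 0 0 -0.03 0.027 0; -6 0 0 0 -0.055 0.05 0; -9 0 0 0 -0.08 0.073 0; -12 0 0 0 -0.105 0.095 0; -15 0 0 0 -0.13 0.118 0; -18 0 0 0 -0.155 0.141 0; -21 0 0 0 -0.18 0.163 0; -24 0 0 0 -0.205 0.186 0; -27.8 0 0 0 -0.23 0.2088 0"}}

```text
clock: 32.57
eef_pos: [592.2, 56.4, 156.7]
ee_rot: [0.706, -0.033, 0.707, 0.033]
force: [0.4, 0.8, -2.3]
width: 8.6
```

```bash
python3 -c "
from h import *
to(636.8,-65.7,158,5.2)"
```

```text
t32.57 pos [592.2  56.4 156.7] yaw5.3 tilt 0.11 turn 0.1 shift [-0.0014 -0.1257  0.0331] w 8.6 F [ 0.4  0.8 -2.3] j [ 0.02  0.51  1.6   0.    1.03 -1.65]
```

{"op": "play_rows", "data": {"moves": "0 0 0 0 -0.006 0.0015 0; 0 0 0 0 -0.02 0.005 0; 0 0 0 0 -0.04 0.01 0; 0 0 0 0 -0.06 0.015 0; 0 0 0 0 -0.08 0.02 0; 0 0 0 0 -0.098 0.025 0; 0 0 0 0 -0.112 0.029 0; 0 0 0 0 -0.121 0.031 0; 0 0 0 0 -0.126 0.0325 0; 0 0 0 0 -0.1275 0.0326 0"}}

```text
clock: 33.4
eef_pos: [636.5, -66.1, 157.5]
ee_rot: [0.706, -0.032, 0.707, 0.032]
force: [-0.2, -0.3, -2.9]
width: 8.6
```

{"op": "play_rows", "data": {"moves": "0 0 0 0.004 0 0 0; 0 0 0 0.014 0 0 0; 0 0 0 0.03 0 0 0; 0 0 0 0.048 0 0 0; 0 0 0 0.064 0 0 0; 0 0 0 0.078 0 0 0; 0 0 0 0.09 0 0 0; 0 0 0 0.098 0 0 0; 0 0 0 0.1 0 0 0; 0 0 0 0.1 0 0 0"}}

```text
clock: 34.23
eef_pos: [636.4, -65.8, 57.4]
ee_rot: [0.706, -0.032, 0.707, 0.032]
force: [0.2, 0.3, -3.9]
width: 8.4
```

```bash
python3 - <<'E'
from h import *
to(636.8,-65.7,23.2,5.2)
p,d=arm.grab_frame("side");p2,_=arm.grab_frame("scene")
a=cv2.resize(p[140:320,160:400],(480,360),interpolation=cv2.INTER_CUBIC);b=cv2.resize(p2[190:310,180:320],(320,274),interpolation=cv2.INTER_CUBIC)
c=np.zeros((360,800,3),np.uint8);c[:,:480]=a;c[:274,480:]=b;cv2.imwrite("pics/s11.png",c[:,:,::-1])
E
```

```text
t34.23 pos [636.4 -65.8  57.4] yaw5.2 tilt 0.03 turn 0.0 shift [0.0342 0.0001 0.0005] w 8.4 F [ 0.2  0.3 -3.9] j [-0.18  0.72  1.52  0.    0.9  -1.84]
```

View pics/s11.png

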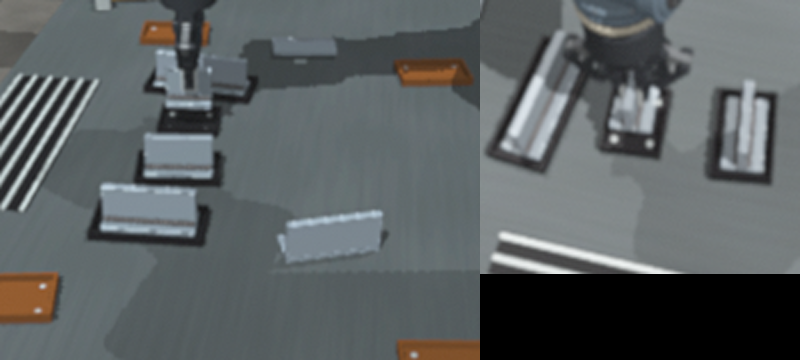

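tee_60 is level over tray_60, and the other three stand in their trays. Lowering.

{"op": "play_rows", "data": {"moves": "0 0 0 0.006 0 0 0; 0 0 0 0.015 0 0 0; 0 0 0 0.023 0 0 0; 0 0 0 0.029 0 0 0; 0 0 0 0.032 0 0 0; 0 0 0 0.0335 0 0 0; 0 0 0 0.0345 0 0 0; 0 0 0 0.035 0 0 0; 0 0 0 0.0355 0 0 0; 0 0 0 0.0355 0 0 0"}}

```text
clock: 35.17
eef_pos: [636.5, -66.0, 23.3]
ee_rot: [0.706, -0.032, 0.706, 0.032]
force: [-4.1, 0.0, 6.0]
width: 8.2
```

{"op": "play_rows", "data": {"moves": "0 0 0 0 0 0 0; 0 0 0 0 0 0 0.3; 0 0 0 0 0 0 0.5; 0 0 0 0 0 0 0.6; 0 0 0 0 0 0 0.6; 0 0 0 0 0 0 0.6; 0 0 0 0 0 0 0.6; 0 0 0 0 0 0 0.6; 0 0 0 0 0 0 0.6; 0 0 0 0 0 0 0.6"}}

```text
clock: 36.0
eef_pos: [636.5, -65.9, 22.3]
ee_rot: [0.706, -0.032, 0.706, 0.032]
force: [-0.4, -0.4, -0.2]
width: 51.4
```

{"op": "play_rows", "data": {"moves": "0 0 0 -0.005 0 0 0.6; 0 0 0 -0.02 0 0 0.6; 0 0 0 -0.045 0 0 0.6; 0 0 0 -0.075 0 0 1; 0 0 0 -0.105 0 0 1; 0 0 0 -0.13 0 0 1; 0 0 0 -0.15 0 -0.02 1; 0 0 0 -0.165 0 -0.045 1; 0 0 0 -0.175 0 -0.07 1; 0 0 0 -0.18 0 -0.09 1"}}

```text
clock: 36.83
eef_pos: [545.8, -74.2, 205.1]
ee_rot: [0.707, -0.032, 0.705, 0.032]
force: [0.4, 0.2, 0.4]
width: 85.3
```

{"op": "play_rows", "data": {"moves": "0 0 0 0 0 -0.02 1; 0 0 0 0 0 -0.03 1; 0 0 0 0 0 -0.03 1; 0 0 0 0 0 -0.03 1; 0 0 0 0 0 -0.03 1; 0 0 0 0 0 -0.03 1; 0 0 0 0 0 -0.03 1; 0 0 0 0 0 -0.03 1; 0 0 0 0 0 -0.03 1; 0 0 0 0 0 -0.03 1"}}

```text
clock: 37.67
eef_pos: [517.0, -76.8, 202.1]
ee_rot: [0.706, -0.032, 0.706, 0.032]
force: [-0.6, 0.4, -0.0]
width: 85.4
```

```bash
python3 - <<'E'
from h import *
T={"135":(570,720,-205,-140),"60":(590,690,-95,-35),"85":(570,690,20,90),"110":(565,720,140,205)}
for n in("wrist","side","scene"):
    o=arm.observe();p,d=arm.grab_frame(n);cv2.imwrite(f"pics/{n}_end.png",p[:,:,::-1]);P=cloud(n,d.astype(float),o);P[d==0]=np.nan
    for k,l in T.items():
        try:r=webs(P,l,42,75);print(n,k,[np.round(a,1) for a in r[0]],r[1:])
        except Exception:print(n,k,"none")
    if n=="wrist":continue
    P0=cloud(n,np.load(n+"0.npz")["d"].astype(float))
    print(n,"corner",webs(P0,(350,500,150,240)),webs(P,(350,500,150,240)))
print(arm.observe()["eef_pos"],arm.observe()["force"],arm.observe()["clock"])
E
```

```text
wrist 135 [array([ 639.3, -172.7]), array([ 11.2, 135.2]), np.float64(85.7)] (569, np.float64(51.6))
wrist 60 [array([636.7, -65.4]), array([61.,  9.]), np.float64(5.3)] (473, np.float64(52.9))
wrist 85 [array([627.5,  54.6]), array([86.1,  5.1]), np.float64(3.5)] (45, np.float64(49.8))
wrist 110 [array([622.3, 173.1]), array([78.3, 12.5]), np.float64(2.6)] (913, np.float64(50.2))
side 135 [array([ 642.1, -171.3]), array([ 20.6, 134.5]), np.float64(85.7)] (218, np.float64(49.4))
side 60 [array([639.4, -62.6]), array([57.4, 17.3]), np.float64(8.8)] (111, np.float64(49.1))
side 85 [array([629.1,  57.1]), array([83.4, 16.8]), np.float64(4.4)] (191, np.float64(49.3))
side 110 [array([639.1, 175. ]), array([107.8,  15. ]), np.float64(3.5)] (296, np.float64(49.6))
side corner (((424.45660400390625, 195.7899932861328), (110.6174545288086, 16.101940155029297), 20.343645095825195), 314, np.float64(45.8)) (((424.9630126953125, 195.00791931152344), (109.7353744506836, 16.086496353149414), 19.439769744873047), 312, np.float64(45.8))
scene 135 [array([ 641.1, -172.2]), array([ 11.5, 134.5]), np.float64(85.3)] (288, np.float64(53.5))
scene 60 [array([639. , -64.2]), array([60.5, 10.8]), np.float64(6.0)] (117, np.float64(54.2))
scene 85 [array([629.9,  56.2]), array([85.6,  9.8]), np.float64(7.5)] (139, np.float64(55.5))
scene 110 [array([639.2, 175.4]), array([109.1,  10.4]), np.float64(2.6)] (203, np.float64(55.2))
scene corner (((424.1394348144531, 196.4095458984375), (111.877197265625, 11.112712860107422), 20.33698081970215), 189, np.float64(49.5)) (((424.1491394042969, 196.4574432373047), (111.55615997314453, 11.443426132202148), 20.671173095703125), 187, np.float64(49.5))
[516.98622582 -76.80358791 202.26418087] [0.07822751 0.35007977 0.02701486] 37.8167
```

View pics/wrist_end.png

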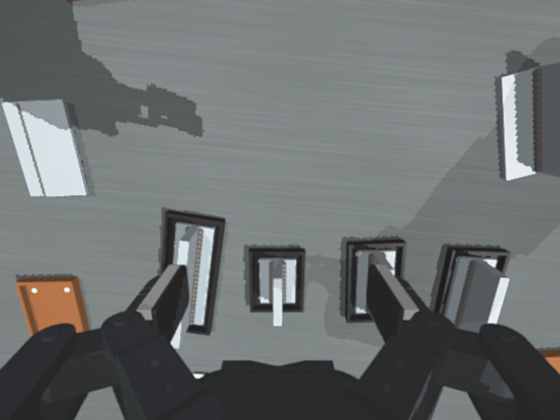

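View pics/side_end.png

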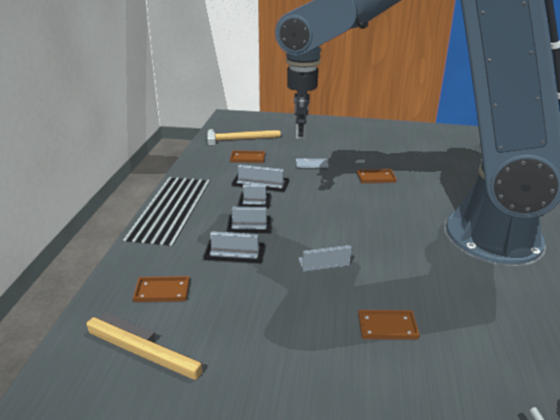

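All four T pieces stand in the black trays: side view (260,178), (254,195), (249,220) and (234,248). The corner (326,257) and lap (312,162) haven't moved, and the arm is clear of everything. Handing in.

```bash
python3 -c "
from bench import arm
print(arm.finish_job())"
```

```text
the job is handed in; nothing more can be done
None
```

All four T pieces are in the black trays that match their lengths, set down in order 135, 110, 85, 60 mm, and the job is handed in. It took 38 s of the 104 s allowed. Each piece was gripped by its web, lowered until the force reading showed contact with the tray floor, and only then released.

**Placement:** the last checks put each web within about 2 mm of its tray centre and about 1° of its direction. With the longer three, the wrist camera measured web tops right after release at 53.4–53.6 mm (54 expected).

**Left alone:** the corner piece measured within about 1 mm of its start. I checked the lap piece and the brown look-alike trays only by eye, and they appear unmoved.

**Readings that disagreed:** the fixed cameras differed from the wrist camera by 1–4 mm in position. They also gave up to about 3.5° more yaw, mostly in the side view. Some final wrist-camera fits of the 85 and 110 mm pieces were partly hidden by the fingers, so for those two I relied on the readings taken right after release. No check failed.

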